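# Dispense two C batteries with the rocker lever

## Robot

A 6-joint arm with a two-finger parallel gripper is mounted at the origin on the work surface. World frame = base frame: x ahead of the robot, y to its left, z up, the work surface at z = 0. Lengths are in mm, angles in rad, forces in N, time in s.
With the tool pointing down it reaches from about 300 to 775 mm from the base axis. Payload 14.6 kg.
Tool frame: the origin (TCP) lies on the centre line of the jaws, within the pads' length; the fingertips stand 11 mm ahead of it and the grasp point (between the pads) lies 8 mm behind it; x points along the fingers, y is the direction in which the jaws open and shut, and the axes are right-handed (so a half turn about x gives the same grasp; the last joint's range is limited). The gripper opens to 94 mm and grips with 3 to 60 N. Pads are 16 mm wide; open, the fingers measure 119 mm over their backs; the gripper's body (75 mm by 177 mm) begins 78 mm behind the grasp point.
Start: joints at [1.115, 0.3, 1.521, -0, 1.321, -0.067], TCP at [208.489, 508.941, 180.246] pointing down, gripper open.
Joint ranges: [-3.03, 3.03], [-0.79, 2.21], [0.23, 2.52], [-1.04, 4.18], [0, 3.07], [-2.55, 2.55]. Speed limits (rad/s): [2.22, 2.22, 2.57, 3.14, 3.14, 3.14].

## Interface

Orientations are given as [roll, pitch, yaw] about the fixed x, y, z axes, in that order (R = Rz(yaw) Ry(pitch) Rx(roll)).
In Python, from cell import manip gives the robot as it stands.
- The arm moves only by the shell command python3 -m handwheel 'ROWS' [OPENING] [FORCE]. ROWS is JSON, a list of rows, each a list of 2 entries, a list of its own where there are three numbers: the shift along the tool's x, y, z in mm, then the turn about the tool's x in rad. In form: [[[x, y, z], spin], ...]. A call has exactly 10 rows; each row shifts and turns the commanded pose from where the row before left it, along the tool's axes as they then stand; what a row does not reach is not made up. A row lasts 1/8 s, in which the tool goes at most 62.5 mm and 10.7 degrees, less where a joint would pass 70% of its speed; a pose out of reach is approached as far as the arm can. A call with a gripper value outside its range is refused whole. OPENING is the closure in counts, from 0 (fully open) to 255 (shut), set as the call begins (- or left out, the last holds). The fingers move at their own pace and stop on an object; FORCE is the grip in N (left out, the last holds). Time passes only in rows, so rows that do not move let the fingers close, or fill a call up. It gives the time, the measured TCP pose, the force and the opening at its end, in the units of the state.
- manip.read_state(): the state, without advancing time (a new reading comes with each control period).
- manip.camera(name): name is "side" or "top"; returns a dict with "pixels" (400x640x3 uint8, red, green, blue), "z_map" (400x640 float32, mm along the optical axis (not along the pixel's ray), 0 where there is no reading), "mtx" (3x3 intrinsics, pixels), "xyz" and "orientation" of the camera in the world. Camera axes: x right, y up, looking along -z (the intrinsics and any distortion apply to the point x, -y, -z); pixel columns grow to the right and rows downward; lengths in mm; the calibration is good to about 2 mm. A picture is of the moment at which its call begins.
- manip.sign_off(): hands the job in, once; it reports no verdict.
Trained networks look in the newest picture that a camera, given by its name, has taken for a name from the list of things; names that differ only in an ending like _2 or _b are one class to them, and where a whole thing is asked for, a point or a joint stands for the part that bears it (a point fixed in the world has none). Each returns a list of dicts, best first, with "confidence" (0 to 1); they miss things now and then, are a little off and sometimes report something else, mostly with a low value. They report only what shows in the picture. A call takes as long as a camera call. They do not tell look-alikes from the thing itself.
- manip.cut_out(target, camera): "region" (400x640 bool, what is visible of it) and "centre" ([column, row] in pixels, amid what is visible of it).
The state is a dict: "clock": time; "joints": joint angles; "qd": joint speeds; "effort": joint torques, N m; "eef_pos": TCP position; "eef_rot": TCP orientation; "wrist_force": force on the tool from outside, world axes, zero at the start; "moment": the same for the moment, N m; "finger_gap": finger opening in mm.
Only numpy, scipy, OpenCV 4.12 (cv2) and the standard library are available. Lean on these libraries where they do the work, as an engineer would, in place of code of your own. Each camera call takes 0.05 s, during which the arm holds its last target. There are 200 camera calls.

## Task

A room thermostat needs two fat batteries: get exactly two out of the fat-battery dispenser into its own tray. With a fingertip press the pad on the tail of its rocking lever right down so that the gate at the other end lifts and one battery rolls out, let the lever come back up so that the next one moves in, and press once more; leave the lever up and the two batteries lying in the tray. Do not touch or pick up any battery, and leave the slim-battery dispenser and everything else on the desk alone.

Things in the scene. Friction and masses are not known exactly. Their poses are not given: they have to be found in the camera images.
- fat_dispenser: dispenser for FAT (C) batteries, fixed: grey lane 60 mm wide on a base 226 x 78 mm, sloping down 12 deg to an open tray at its front; steel rocking lever pinned across it (pin at x -0.024, z 0.071). Front end of the lever: gate blade before the first battery; rear end: tail with black pad. Origin: base centre, on the desk; x uphill to the back (tray lip x -0.10, back x 0.10), y across, z up.
- slim_dispenser: the same kind of dispenser for SLIM (AA) batteries, with lower lane sides and pin (x -0.021, z 0.052); same base, tray, lever action and frame. Not wanted now. Either dispenser may stand on the left or right, turned up to 0.5 rad.
- fat_dispenser_pad (a point): centre of the top of the black pad on the fat dispenser's lever; moves with it. Pad 28 mm along the lane x 34 across x 5 thick; at rest 106 mm above the desk, at x 0.026 of the dispenser, its back edge tipped 13 deg up. Right down it is 25 mm lower, 10 mm further to the dispenser's +x and tipped 13 deg the other way. It is the tallest part: free above, batteries below.
- slim_dispenser_pad (a point): the same point on the slim dispenser's lever, 90 mm above the desk at rest. Not to be pressed.
- fat_dispenser_tray (a point): point on the sloping floor of the fat dispenser's tray, midway along it (x -0.076, z 0.018 in the dispenser's frame). The tray is 53 mm wide inside, about 70 mm long, with a 20 mm lip. The first battery rests against the lip (middle at x -0.092), the second behind it (x -0.066).
- fat_dispenser_lever (a joint): lever of the fat dispenser, rad: 0 = at rest (tail up, gate down), 0.45 = tail right down (gate up). It turns about a pin across the lane and springs back when let go; the pad takes 2 N at first, 4 N at the bottom, then a hard stop. Right down, one battery rolls out (0.5 s) while a back stop on the lever holds the rest, however long it is held; let up, the next moves to the gate (0.5 s). Let up too soon, the gate may trap a battery.
- slim_dispenser_lever (a joint): lever of the slim dispenser, rad: 0 = at rest (tail up, gate down), 0.45 = tail right down (gate up). It turns about a pin across the lane and springs back when let go; the pad takes 2 N at first, 4 N at the bottom, then a hard stop. Not to be pressed.
- fat1: fat battery, first in line, resting against the gate: white cylinder with a copper band, 26 mm diameter, 50 mm long, about 66 g, lying across the lane. Origin: its middle (at x -0.020, z 0.043 in the dispenser's frame at the start); y along it.
- fat2: fat battery, second in line: white cylinder with a copper band, 26 mm diameter, 50 mm long, about 66 g, lying across the lane. Origin: its middle (at x 0.005, z 0.048 in the dispenser's frame at the start); y along it.
- fat3: fat battery, third in line: white cylinder with a copper band, 26 mm diameter, 50 mm long, about 66 g, lying across the lane. Origin: its middle (at x 0.031, z 0.054 in the dispenser's frame at the start); y along it.
- fat4: fat battery, last in line: white cylinder with a copper band, 26 mm diameter, 50 mm long, about 66 g, lying across the lane. Origin: its middle (at x 0.057, z 0.059 in the dispenser's frame at the start); y along it.
- slim1: slim battery, first in line, resting against the gate: white with a copper band, 14.5 mm diameter, 50 mm long, 24 g. Origin: its middle; y along it.
- slim2: slim battery, second in line: white with a copper band, 14.5 mm diameter, 50 mm long, 24 g. Origin: its middle; y along it.
- slim3: slim battery, third in line: white with a copper band, 14.5 mm diameter, 50 mm long, 24 g. Origin: its middle; y along it.
- slim4: slim battery, last in line: white with a copper band, 14.5 mm diameter, 50 mm long, 24 g. Origin: its middle; y along it.
- highlighter: flat yellow and black highlighter pen lying on the desk, 117 x 26 x 20 mm, along its x. Origin: middle of its underside. Bystander.
- stamp: black self-inking office stamp standing upright, 44 x 62 mm, 97 mm tall, between the two dispensers. Origin: centre of its underside. Bystander.
- glue_stick: white glue stick standing upright, 27 mm diameter, 98 mm tall, between the two dispensers. Origin: centre of its underside; tips over easily. Bystander.
- stapler: black and steel stapler, 138 x 36 x 58 mm, along its x. Origin: centre of its underside. Bystander.
- mug: white mug, 82 mm diameter, 95 mm tall, handle to its +y. Origin: centre of its underside. Bystander.
- calculator: grey desk calculator, 148 (x) x 82 (y) x 18 mm. Origin: centre of its underside. Bystander.
There are look-alikes about, which are no part of the job. What is shaped like the slim_dispenser but blue is not meant.

How it is judged (in metres and radians):
On the way, in this order (a step that is already met when the one before it is completed fails the run):
1. the first fat battery has rolled out into the tray (x of fat1 in the frame of fat_dispenser between -0.105 and -0.055 m and z of fat1 in the frame of fat_dispenser below 0.045 m and y of fat1 in the frame of fat_dispenser between -0.01 and 0.01 m), for 0.1 s.
2. the lever has been let up and the next battery has moved up to the gate (value of joint fat_dispenser_lever below 0.06 rad and x of fat2 in the frame of fat_dispenser between -0.02832 and -0.01232 m), for 0.1 s.
3. the second fat battery has rolled out into the tray (x of fat2 in the frame of fat_dispenser between -0.105 and -0.055 m and z of fat2 in the frame of fat_dispenser below 0.045 m and y of fat2 in the frame of fat_dispenser between -0.01 and 0.01 m), for 0.1 s.
At the end, for the whole second after the job is handed in: First two fat batteries at rest in their tray (middles at x -0.105 to -0.055 in the dispenser's frame), third at the gate, fourth behind (within 8 mm of where first and second began), both levers up (below 0.06 rad), slim batteries within 8 mm, other things upright and within 2 cm of their starts (all of step 1 and all of step 3 and x of fat3 in the frame of fat_dispenser between -0.02832 and -0.01232 m and x of fat4 in the frame of fat_dispenser between -0.0026 and 0.0134 m and linear speed of each of fat1, fat2 below 0.03 m/s and value of joint each of fat_dispenser_lever, slim_dispenser_lever below 0.06 rad and distance of each of slim1, slim2, slim3, slim4 from where it was at the start of the episode below 0.008 m and distance of each of highlighter, stamp, glue_stick, stapler, mug, calculator from where it was at the start of the episode below 0.02 m and angle between each of highlighter, stamp, glue_stick, stapler, mug, calculator's own z axis and vertical below 0.4 rad); the robot touches nothing.
It fails at once if the robot touches a battery: they come out by the lever alone (contact force between any of the fingers, the arm and fat1 above 0.3 N or contact force between any of the fingers, the arm and fat2 above 0.3 N or contact force between any of the fingers, the arm and fat3 above 0.3 N or contact force between any of the fingers, the arm and fat4 above 0.3 N or contact force between any of the fingers, the arm and slim1 above 0.3 N or contact force between any of the fingers, the arm and slim2 above 0.3 N or contact force between any of the fingers, the arm and slim3 above 0.3 N or contact force between any of the fingers, the arm and slim4 above 0.3 N).
It fails at once if more than two fat batteries are let out (x of any of fat3, fat4 in the frame of fat_dispenser below -0.045 m).
It fails at once if the slim dispenser's lever is pressed (value of joint slim_dispenser_lever above 0.12 rad).
It fails at once if another thing on the desk is picked up, knocked over or shifted by more than 2 cm (distance of any of highlighter, stamp, glue_stick, stapler, mug, calculator from where it was at the start of the episode above 0.02 m or angle between any of highlighter, stamp, glue_stick, stapler, mug, calculator's own z axis and vertical above 0.4 rad).
It also fails if it takes over 35 s, if anything falls off the work surface, if the arm or the gripper's body presses on something with over 40 N, if the wrist force passes 120 N, or if a joint passes its speed limit or range.

## Working session

There is one attempt and no reset: what is moved stays moved. The work goes in short steps, Python scripts to look and compute and a shell command to move; the robot and the scene stay as the last step left them, time stands still between calls to the robot, and variables do not carry over. Pictures are saved under pics/ and viewed, about 8 in all and at most 12, crops included, and the job is handed in when it is done.

```bash
mkdir -p pics; cat > h.py <<'E'
import numpy as np, cv2
from scipy.spatial.transform import Rotation as R
from cell import manip
def pose(c):
    o=np.array(c["orientation"],float)
    return (R.from_euler("xyz",o).as_matrix() if o.size==3 else o.reshape(3,3)), np.array(c["xyz"],float)
def cloud(c):
    K=np.array(c["mtx"]);z=c["z_map"].astype(float);v,u=np.mgrid[:400,:640]
    p=np.stack([(u-K[0,2])/K[0,0]*z,-(v-K[1,2])/K[1,1]*z,-z],-1)
    M,t=pose(c);P=p@M.T+t;P[z==0]=np.nan;return P
def save(c,n,box=None,s=1):
    im=c["pixels"][:,:,::-1]
    if box: im=im[box[1]:box[3],box[0]:box[2]]
    cv2.imwrite("pics/"+n,cv2.resize(im,None,fx=s,fy=s,interpolation=cv2.INTER_CUBIC))
E
python3 - <<'E'
from h import *
s=manip.read_state();print({k:np.round(v,3) for k,v in s.items()})
for n in("top","side"):
    c=manip.camera(n);save(c,n+"0.png");P=cloud(c);print(n,c["xyz"],c["orientation"],[k for k in c])
    for t in("fat_dispenser","fat_dispenser_pad","slim_dispenser","slim_dispenser_pad"):
        for d in manip.cut_out(t,n):
            r=d["region"];print(t,round(d["confidence"],2),np.round(d["centre"]),r.sum(),np.round(np.nanmedian(P[r],0)))
E
```

```text
{'clock': np.float64(0.0), 'joints': array([ 1.115,  0.3  ,  1.522, -0.   ,  1.321, -0.067]), 'qd': array([ 0.002, -0.   ,  0.002,  0.   ,  0.001,  0.   ]), 'effort': array([-0.0000e+00, -5.3182e+01, -3.5273e+01,  7.1000e-02,  2.5000e-02,
       -0.0000e+00]), 'eef_pos': array([208.379, 508.684, 179.704]), 'eef_rot': array([-1.625,  1.57 , -2.014]), 'wrist_force': array([-0.095,  0.344, -0.175]), 'moment': array([-0.009, -0.025, -0.013]), 'finger_gap': np.float64(93.8)}
top [ 288.17675809   -2.65539583 1616.78529912] [ 0.09381374 -0.01181471 -1.54792553] ['pixels', 'z_map', 'mtx', 'xyz', 'orientation']
fat_dispenser 0.65 [371. 169.] 1323 [ 523. -174.   35.]
fat_dispenser_pad 0.53 [380. 168.] 356 [ 539. -178.   79.]
slim_dispenser 0.93 [278. 194.] 1693 [449. 130.  34.]
slim_dispenser 0.58 [232. 270.] 1810 [205. 275.  32.]
slim_dispenser_pad 0.82 [279. 190.] 278 [455. 130.  69.]
slim_dispenser_pad 0.82 [225. 269.] 259 [209. 281.  71.]
side [ 142.32345434 -841.96501074  610.03976336] [ 1.0587377  -0.01595191 -0.31723904] ['pixels', 'z_map', 'mtx', 'xyz', 'orientation']
fat_dispenser 0.85 [389. 252.] 2868 [ 532. -188.   28.]
fat_dispenser_pad 0.82 [384. 235.] 458 [ 533. -179.   77.]
slim_dispenser 0.94 [322. 200.] 1671 [461. 124.  29.]
slim_dispenser 0.92 [235. 188.] 1474 [224. 268.  27.]
slim_dispenser_pad 0.7 [231. 174.] 78 [212. 280.  75.]
slim_dispenser_pad 0.16 [469. 326.] 2503 [ 607. -424.   15.]
```

View pics/top0.png

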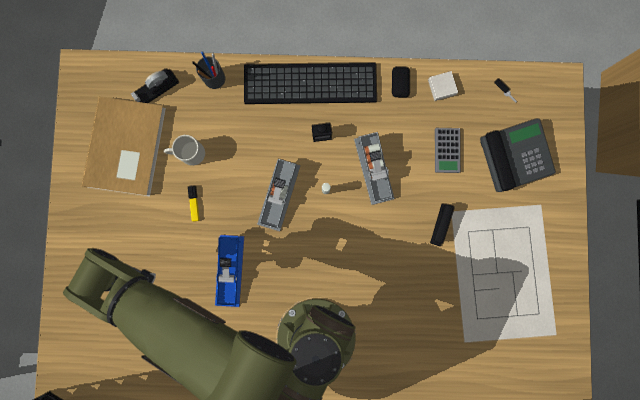

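View pics/side0.png

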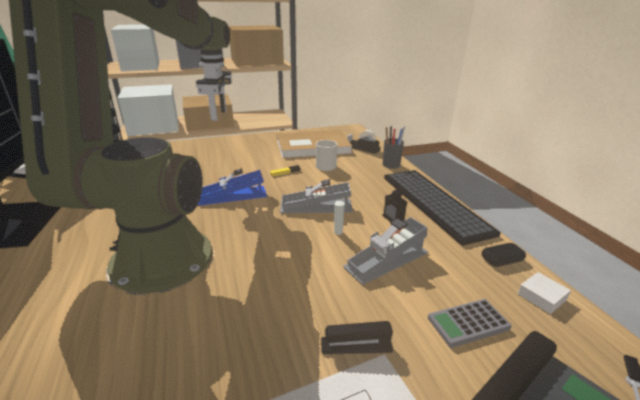

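Three dispensers are candidates. Blue at top (229,270) is the look-alike. Grey at (279,193) is low and carries thin batteries, so it is the slim one. Grey at (375,168) is taller with fat batteries and fits the task. I'll confirm that one in an enlarged crop and measure it.

```bash
cat > m.py <<'E'
from h import *
ct=manip.camera("top");cs=manip.camera("side")
a=cv2.resize(ct["pixels"][125:215,345:410,::-1],(433,600),interpolation=cv2.INTER_CUBIC)
b=cv2.resize(cs["pixels"][205:290,340:435,::-1],(360,322),interpolation=cv2.INTER_CUBIC)
im=np.zeros((600,800,3),np.uint8);im[:,:433]=a;im[:322,436:796]=b;cv2.imwrite("pics/crop1.png",im)
for n,c in(("top",ct),("side",cs)):
    P=cloud(c);m=(abs(P[...,0]-530)<140)&(abs(P[...,1]+180)<85)&(P[...,2]>10)&(P[...,2]<130)
    # exclude glue/stamp by region connectivity: take largest component
    k,l,st,_=cv2.connectedComponentsWithStats(m.astype(np.uint8));i=1+st[1:,4].argmax();m=l==i
    q=P[m];print(n,m.sum(),cv2.minAreaRect(q[:,:2].astype(np.float32)),np.percentile(q[:,2],[5,50,95,100]).round())
    px=c["pixels"];dark=m&(px.max(-1)<70)&(P[...,2]>75)
    v,u=np.where(dark);print("dark",dark.sum(),[(int(x),int(y),*P[y,x].round().astype(int)) for x,y in zip(u,v)][:80:2])
    v,u=np.where(m&(P[...,2]>88));print("high",[(int(x),int(y),*P[y,x].round().astype(int),px[y,x].tolist()) for x,y in zip(u,v)][::max(1,len(u)//40)])
    np.save(n+"m.npy",m)
E
python3 m.py
```

```text
top 1378 ((544.5799560546875, -179.55813598632812), (219.43325805664062, 76.83123016357422), 14.494657516479492) [ 13.  57. 103. 114.]
dark 52 [(376, 151, np.int64(585), np.int64(-173), np.int64(109)), (378, 151, np.int64(586), np.int64(-179), np.int64(107)), (372, 152, np.int64(583), np.int64(-161), np.int64(102)), (374, 152, np.int64(582), np.int64(-167), np.int64(106)), (376, 152, np.int64(581), np.int64(-173), np.int64(112)), (369, 153, np.int64(578), np.int64(-151), np.int64(110)), (371, 153, np.int64(579), np.int64(-158), np.int64(106)), (374, 153, np.int64(578), np.int64(-166), np.int64(113)), (370, 154, np.int64(577), np.int64(-155), np.int64(101)), (376, 154, np.int64(577), np.int64(-174), np.int64(102)), (380, 154, np.int64(577), np.int64(-186), np.int64(105)), (372, 155, np.int64(573), np.int64(-161), np.int64(107)), (377, 155, np.int64(573), np.int64(-177), np.int64(105)), (380, 155, np.int64(574), np.int64(-186), np.int64(103)), (375, 156, np.int64(570), np.int64(-170), np.int64(106)), (371, 157, np.int64(566), np.int64(-158), np.int64(106)), (376, 157, np.int64(567), np
[... 6865 characters left out ...]
182), np.int64(98), [156, 147, 145]), (400, 229, np.int64(567), np.int64(-190), np.int64(102), [115, 92, 78]), (389, 230, np.int64(548), np.int64(-171), np.int64(91), [183, 179, 178]), (393, 230, np.int64(556), np.int64(-176), np.int64(92), [183, 178, 177]), (399, 230, np.int64(567), np.int64(-187), np.int64(97), [136, 98, 78]), (390, 231, np.int64(547), np.int64(-178), np.int64(92), [182, 179, 178]), (394, 231, np.int64(553), np.int64(-186), np.int64(96), [169, 160, 155]), (390, 232, np.int64(548), np.int64(-178), np.int64(89), [180, 176, 176]), (394, 232, np.int64(554), np.int64(-185), np.int64(93), [168, 142, 133]), (393, 233, np.int64(551), np.int64(-187), np.int64(91), [176, 151, 139])]
```

View pics/crop1.png

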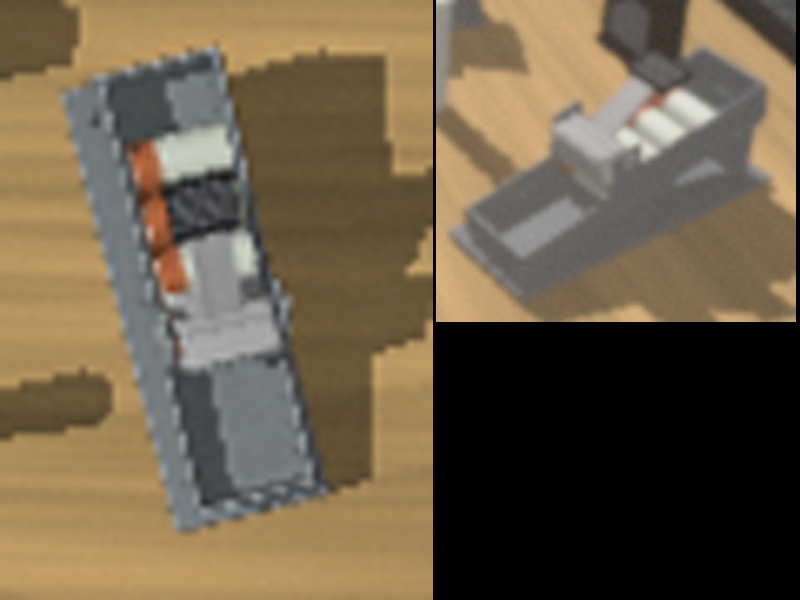

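The crop confirms it: a grey dispenser with fat white/copper batteries and the black pad at top pixel (376,156). The pad centre measures about (571,-170,105), which matches the 106 mm height given. The dispenser yaw is about 0.26. Next I'll work out the move in tool axes.

```bash
cat > g.py <<'E'
from h import *
import sys
yaw=0.26; ex=np.array([np.cos(yaw),np.sin(yaw),0]); ey=np.array([-np.sin(yaw),np.cos(yaw),0])
pad=np.array([571.,-170.5,106.])
s=manip.read_state();M=R.from_euler("xyz",s["eef_rot"]).as_matrix();p=np.array(s["eef_pos"])
tgt=pad+6*ex; tgt[2]=float(sys.argv[1])+11
print("clock",s["clock"],"pos",p.round(1),"gap",s["finger_gap"],"F",np.round(s["wrist_force"],1),"j",np.round(s["joints"],3))
print("M",M.round(3).tolist());
a=np.arctan2(M[:,0]@np.cross(M[:,1],ey),M[:,1]@ey);a=(a+np.pi/2)%np.pi-np.pi/2
print("tgt",tgt.round(1),"shift tool",(M.T@(tgt-p)).round(1),"spin",round(a,3),"disp frame of tcp",((p-pad)@ex+26).round(1),((p-pad)@ey).round(1))
E
python3 g.py 140
python3 - <<'E'
from h import *
# pad check: dark pixels, both cams
c=manip.camera("top");P=cloud(c);px=c["pixels"]
m=np.load("topm.npy")&(P[...,2]>97)
print(np.nanmean(P[m],0),cv2.minAreaRect(P[m][:,:2].astype(np.float32)))
c=manip.camera("side");P=cloud(c)
m=np.load("sidem.npy")&(P[...,2]>97)
print(np.nanmean(P[m],0),cv2.minAreaRect(P[m][:,:2].astype(np.float32)))
E
```

```text
clock 0.6 pos [208.5 508.9 180.3] gap 94.2314662427649 F [0.2 0.8 0.3] j [ 1.115  0.3    1.521  0.     1.321 -0.067]
M [[-0.0, 0.379, 0.925], [0.0, 0.925, -0.379], [-1.0, 0.0, -0.0]]
tgt [ 576.8 -169.   151. ] shift tool [  29.2 -487.7  597.8] spin -0.649 disp frame of tcp -149.7 749.8
[ 571.55933234 -171.07615216  105.27818698] ((568.5496826171875, -172.3043212890625), (37.59763717651367, 33.85151672363281), 17.939762115478516)
[ 570.86825643 -171.41195997  103.22448402] ((569.7892456054688, -169.63377380371094), (32.47088623046875, 37.07213592529297), 13.80077075958252)
```

```bash
python3 -m handwheel '[[[0,-24,30],0],[[0,-24,30],0],[[0,-24,30],0],[[0,-24,30],0],[[0,-24,30],0],[[0,-24,30],0],[[0,-24,30],0],[[0,-24,30],0],[[0,-24,30],0],[[0,-24,30],0]]' 255 10; python3 -m handwheel '[[[0,-25,30],0],[[0,-25,30],0],[[0,-25,30],0],[[0,-25,30],0],[[0,-25,30],0],[[0,-25,30],0],[[0,-25,30],0],[[0,-25,30],0],[[0,-24,30],0],[[0,-24,28],0]]'; python3 -m handwheel '[[[0,0,0],-0.13],[[0,0,0],-0.13],[[0,0,0],-0.13],[[0,0,0],-0.13],[[0,0,0],-0.13],[[0,0,0],0],[[0,0,0],0],[[0,0,0],0],[[0,0,0],0],[[0,0,0],0]]'; python3 g.py 116
```

```text
clock: 1.95
eef_pos: [395.6, 172.0, 180.4]
eef_rot: [0.699, 1.57, 0.31]
wrist_force: [0.2, 0.5, -0.5]
finger_gap: 0.5
clock: 3.2
eef_pos: [577.4, -170.5, 180.2]
eef_rot: [1.469, 1.571, 1.08]
wrist_force: [-0.2, 0.3, -0.0]
finger_gap: 0.8
clock: 4.45
eef_pos: [576.9, -169.3, 180.3]
eef_rot: [-0.736, 1.571, -0.475]
wrist_force: [0.2, 0.2, 0.3]
finger_gap: 0.7
clock 4.45 pos [ 576.9 -169.3  180.3] gap 0.6537263407110939 F [0.2 0.2 0.3] j [-0.346  0.415  1.366 -0.     1.361 -2.178]
M [[0.0, -0.258, 0.966], [-0.0, 0.966, 0.258], [-1.0, -0.0, 0.0]]
tgt [ 576.8 -169.   127. ] shift tool [53.3  0.4  0. ] spin 0.001 disp frame of tcp 32.0 -0.4
```

```bash
python3 -m handwheel '[[[9,0,0],0],[[9,0,0],0],[[9,0,0],0],[[9,0,0],0],[[9,0,0],0],[[8,0,0],0],[[0,0,0],0],[[0,0,0],0],[[0,0,0],0],[[0,0,0],0]]'; python3 - <<'E'
from h import *
c=manip.camera("side");save(c,"side1.png",(320,140,450,290),4)
E
```

```text
clock: 5.7
eef_pos: [577.0, -169.4, 127.5]
eef_rot: [-0.69, 1.57, -0.429]
wrist_force: [-1.0, 0.3, -0.2]
finger_gap: 0.4
```

View pics/side1.png

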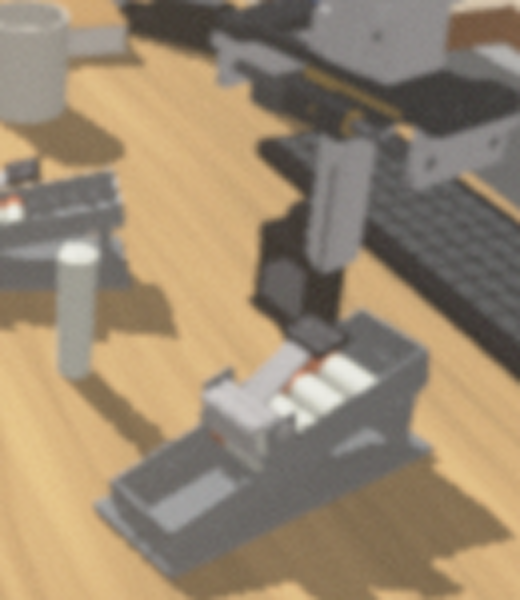

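The grey finger ends at crop (335,268), well above the pad at (318,332), but the fingertip may be dark against the black stamp. I'll check with depth.

```bash
python3 - <<'E'
from h import *
c=manip.camera("side");P=cloud(c);px=c["pixels"]
near=(np.hypot(P[...,0]-577,P[...,1]+169)<28)&(P[...,2]>85)&(P[...,2]<200)
v,u=np.where(near)
for y in range(v.min(),v.max()+1,2):
    k=u[v==y]
    if len(k): q=P[y,k];print(y,k.min(),k.max(),len(k),np.median(q,0).round().astype(int),px[y,k].mean(0).round())
M,t=pose(c);K=np.array(c["mtx"])
for z in(116,180):
    q=M.T@(np.array([577,-169,z])-t);print(z,K[0,0]*q[0]/-q[2]+K[0,2],K[1,1]*q[1]/q[2]+K[1,2])
E
```

```text
189 398 399 2 [ 566 -162  198] [122. 118. 117.]
191 398 410 9 [ 568 -175  198] [132. 128. 126.]
193 398 410 13 [ 570 -180  194] [136. 132. 131.]
195 397 410 14 [ 570 -178  188] [132. 128. 127.]
197 397 409 12 [ 570 -177  182] [135. 131. 129.]
199 397 408 12 [ 570 -178  178] [136. 131. 130.]
201 397 409 13 [ 569 -179  172] [137. 133. 130.]
203 397 408 12 [ 571 -179  166] [136. 132. 130.]
205 397 407 11 [ 570 -179  162] [132. 127. 122.]
207 398 403 6 [ 569 -173  154] [103.  99.  96.]
219 396 399 4 [ 579 -155  107] [94. 90. 88.]
221 393 402 10 [ 575 -162  106] [106. 101. 101.]
223 390 405 16 [ 573 -167  104] [111. 105. 101.]
225 391 406 16 [ 569 -177  104] [110. 105. 102.]
227 389 404 16 [ 565 -177  100] [142. 134. 128.]
229 389 401 13 [ 559 -181   98] [169. 156. 149.]
231 390 395 4 [ 554 -183   94] [184. 174. 169.]
116 400.1495008106216 219.01869675071873
180 403.3773643222744 196.33600327012684
```

```bash
python3 - <<'E'
from h import *
c=manip.camera("side");P=cloud(c);px=c["pixels"]
for y in range(201,222,2):
    print(y,[(x,P[y,x].round().tolist() if c["z_map"][y,x] else 0,px[y,x].tolist()) for x in(396,400,404,408)])
save(c,"side2.png",(375,180,430,240),10)
E
```

```text
201 [(396, [565.0, -159.0, 163.0], [95, 91, 88]), (400, [568.0, -172.0, 170.0], [124, 119, 117]), (404, [571.0, -184.0, 176.0], [142, 138, 137]), (408, [586.0, -178.0, 170.0], [143, 138, 137])]
203 [(396, [647.0, -27.0, 71.0], [93, 88, 86]), (400, [569.0, -171.0, 164.0], [120, 116, 114]), (404, 0, [141, 137, 135]), (408, [585.0, -180.0, 167.0], [151, 144, 135])]
205 [(396, [644.0, -34.0, 69.0], [76, 68, 63]), (400, [568.0, -174.0, 161.0], [125, 122, 120]), (404, [574.0, -181.0, 163.0], [139, 136, 134]), (408, [747.0, 61.0, -3.0], [181, 159, 131])]
207 [(396, [644.0, -34.0, 62.0], [73, 67, 61]), (400, [568.0, -175.0, 156.0], [111, 107, 104]), (404, [675.0, -29.0, 54.0], [96, 91, 88]), (408, [739.0, 46.0, -0.0], [204, 170, 121])]
209 [(396, [646.0, -33.0, 54.0], [75, 69, 63]), (400, [659.0, -33.0, 52.0], [69, 64, 57]), (404, [675.0, -30.0, 47.0], [64, 56, 50]), (408, [733.0, 36.0, -1.0], [209, 172, 125])]
211 [(396, [647.0, -34.0, 48.0], [78, 72, 67]), (400, [663.0, -29.0, 42.0], [64, 58, 52]), (404, [678.0, -26.0, 38.0], [76, 67, 57]), (408, [728.0, 27.0, -2.0], [208, 173, 124])]
213 
[... 207 characters left out ...]
[66, 62, 53]), (400, [664.0, -31.0, 29.0], [66, 57, 49]), (404, [680.0, -27.0, 24.0], [99, 84, 65]), (408, [715.0, 5.0, -2.0], [200, 166, 121])]
217 [(396, [650.0, -33.0, 26.0], [71, 66, 58]), (400, [664.0, -32.0, 23.0], [65, 59, 52]), (404, [680.0, -28.0, 18.0], [107, 92, 71]), (408, [711.0, -3.0, -3.0], [180, 157, 126])]
219 [(396, [575.0, -153.0, 107.0], [96, 93, 92]), (400, [666.0, -30.0, 14.0], [79, 73, 69]), (404, [692.0, -12.0, -2.0], [113, 100, 84]), (408, [630.0, -124.0, 79.0], [124, 119, 113])]
221 [(396, [572.0, -160.0, 106.0], [117, 113, 113]), (400, [579.0, -167.0, 108.0], [109, 103, 103]), (404, [617.0, -127.0, 76.0], [98, 94, 92]), (408, [630.0, -125.0, 73.0], [103, 101, 99])]
```

View pics/side2.png

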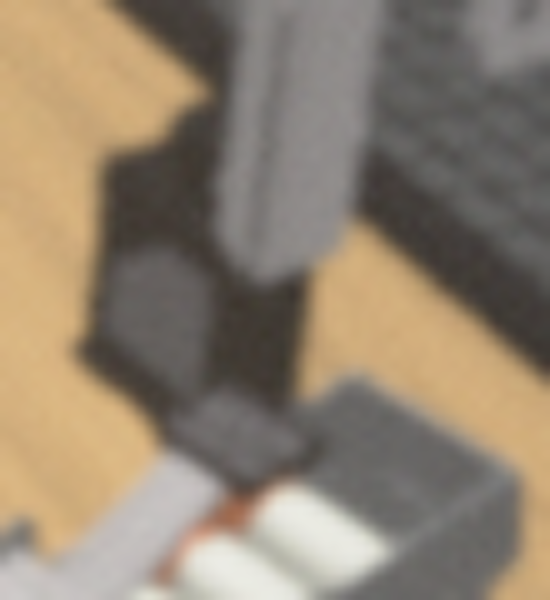

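The picture and depth disagree with the nominal tip. The fingers visibly end at about z 150, and the stamp's depth (y≈-30) shows through below them. The stated geometry puts the tip at 116. I'll go down a small step and track the tip against the reported pose.

```bash
cat > tip.py <<'E'
from h import *
s=manip.read_state();c=manip.camera("side");P=cloud(c)
n=(np.hypot(P[...,0]-575,P[...,1]+171)<26)&(P[...,2]>70)
k,l,st,_=cv2.connectedComponentsWithStats((n&(P[...,2]<260)).astype(np.uint8))
print(s["clock"],np.round(s["eef_pos"],1),"F",np.round(s["wrist_force"],1))
for i in range(1,k):
    if st[i,4]>8:
        q=P[l==i];rows=np.where((l==i).any(1))[0];print("comp",st[i,4],"rows",rows.min(),rows.max(),"z",np.percentile(q[:,2],[0,3,50,97,100]).round(),"xy",q[:,:2].mean(0).round())
save(c,"tip_%.2f.png"%s["clock"],(375,180,430,240),6)
E
python3 tip.py; python3 -m handwheel '[[[2,0,0],0],[[2,0,0],0],[[2,0,0],0],[[2,0,0],0],[[0,0,0],0],[[0,0,0],0],[[0,0,0],0],[[0,0,0],0],[[0,0,0],0],[[0,0,0],0]]'; python3 tip.py
```

```text
5.85 [ 576.9 -169.4  127.3] F [-0.1  1.1 -0.6]
comp 23 rows 169 173 z [249. 249. 256. 260. 260.] xy [ 585. -190.]
comp 424 rows 174 208 z [151. 158. 200. 239. 249.] xy [ 572. -175.]
comp 154 rows 218 232 z [ 71.  92. 103. 107. 108.] xy [ 568. -172.]
clock: 7.15
eef_pos: [576.9, -169.3, 119.2]
eef_rot: [-2.702, 1.571, -2.441]
wrist_force: [0.1, 0.4, 0.3]
finger_gap: 0.5
7.15 [ 576.9 -169.3  119.2] F [0.1 0.4 0.3]
comp 39 rows 170 177 z [239. 241. 250. 259. 260.] xy [ 582. -191.]
comp 421 rows 177 211 z [143. 150. 192. 231. 242.] xy [ 572. -175.]
comp 157 rows 218 233 z [ 89.  92. 103. 107. 108.] xy [ 568. -172.]
```

The tip follows the commands 1:1 but sits about 25 mm behind the reported TCP, not 11 mm ahead. The pad is untouched with no force. I'll trust the camera and force, and go down to just above the pad.

```bash
python3 -m handwheel '[[[3,0,0],0],[[3,0,0],0],[[4,0,0],0],[[4,0,0],0],[[4,0,0],0],[[4,0,0],0],[[4,0,0],0],[[0,0,0],0],[[0,0,0],0],[[0,0,0],0]]'; python3 tip.py
```

```text
clock: 8.45
eef_pos: [577.0, -169.4, 93.4]
eef_rot: [-0.584, 1.57, -0.323]
wrist_force: [-0.3, -0.1, 0.1]
finger_gap: 0.1
8.45 [ 577.  -169.4   93.4] F [-0.3 -0.1  0.1]
comp 150 rows 166 187 z [213. 218. 240. 259. 260.] xy [ 562. -180.]
comp 550 rows 187 233 z [ 71.  94. 150. 203. 215.] xy [ 571. -175.]
```

```bash
ls -t pics | head -1; cp pics/$(ls -t pics|head -1) pics/cur.png
```

```text
tip_8.45.png
```

View pics/cur.png

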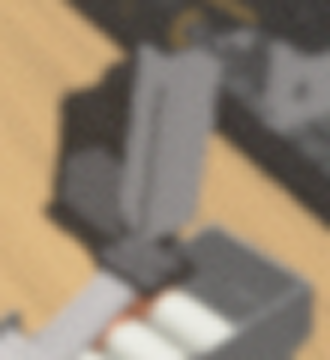

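The tip is now just above the pad, at tip pixel (400,220) and pad centre about (399,223). I'll press.

```bash
python3 -m handwheel '[[[5,0,0],0],[[5,0,0],0],[[6,0,0],0],[[6,0,0],0],[[6,0,0],0],[[2,0,0],0],[[0,0,0],0],[[0,0,0],0],[[0,0,0],0],[[0,0,0],0]]'; python3 tip.py
```

```text
clock: 9.75
eef_pos: [577.0, -169.4, 63.4]
eef_rot: [-0.519, 1.57, -0.258]
wrist_force: [4.2, 1.5, 5.6]
finger_gap: 0.5
9.75 [ 577.  -169.4   63.4] F [4.2 1.5 5.6]
comp 266 rows 167 199 z [181. 189. 229. 254. 256.] xy [ 559. -179.]
comp 472 rows 199 236 z [ 78.  81. 123. 172. 184.] xy [ 572. -175.]
```

```bash
python3 -m handwheel '[[[1,0,0],0],[[1,0,0],0],[[1,0,0],0],[[0,0,0],0],[[0,0,0],0],[[0,0,0],0],[[0,0,0],0],[[0,0,0],0],[[0,0,0],0],[[0,0,0],0]]'; python3 - <<'E'
from h import *
s=manip.read_state();print(np.round(s["wrist_force"],1))
c=manip.camera("side");save(c,"side3.png",(335,170,435,290),5)
E
```

```text
clock: 11.05
eef_pos: [577.2, -169.3, 60.5]
eef_rot: [-0.387, 1.57, -0.126]
wrist_force: [5.4, 0.5, 4.9]
finger_gap: 0.6
[5.4 0.5 4.9]
```

View pics/side3.png

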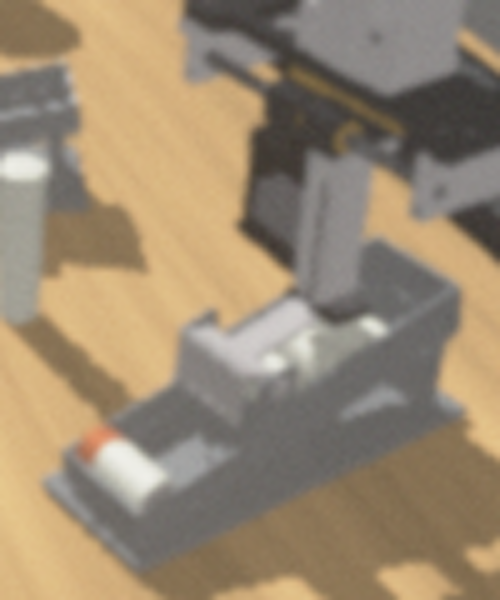

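One battery lies in the tray at the lip, crop (120,470). I'll let the lever up and give the next battery time to move in.

```bash
python3 -m handwheel '[[[-7,0,0],0],[[-7,0,0],0],[[-7,0,0],0],[[-7,0,0],0],[[-5,0,0],0],[[-7,0,0],0],[[0,0,0],0],[[0,0,0],0],[[0,0,0],0],[[0,0,0],0]]'; python3 -m handwheel '[[[0,0,0],0],[[0,0,0],0],[[0,0,0],0],[[0,0,0],0],[[0,0,0],0],[[0,0,0],0],[[0,0,0],0],[[0,0,0],0],[[0,0,0],0],[[0,0,0],0]]'; python3 - <<'E'
from h import *
c=manip.camera("side");save(c,"side4.png",(335,170,435,290),5)
E
python3 tip.py
```

```text
clock: 12.35
eef_pos: [576.8, -169.3, 100.1]
eef_rot: [2.611, 1.571, 2.872]
wrist_force: [-1.0, -0.1, 0.7]
finger_gap: 0.3
clock: 13.6
eef_pos: [576.9, -169.3, 100.2]
eef_rot: [2.963, 1.571, -3.059]
wrist_force: [0.2, -0.6, 0.2]
finger_gap: 0.6
13.65 [ 576.9 -169.3  100.2] F [ 0.   0.1 -1.1]
comp 120 rows 166 184 z [221. 224. 246. 260. 260.] xy [ 564. -181.]
comp 560 rows 185 233 z [ 89.  95. 156. 210. 225.] xy [ 571. -174.]
```

View pics/side4.png

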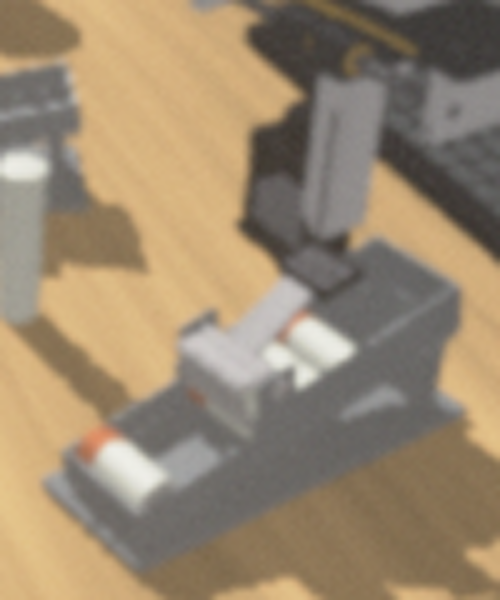

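The lever is back up, the queue has moved forward and battery 1 is in the tray. Now the second press.

```bash
python3 -m handwheel '[[[6,0,0],0],[[6,0,0],0],[[7,0,0],0],[[7,0,0],0],[[7,0,0],0],[[7,0,0],0],[[0,0,0],0],[[0,0,0],0],[[0,0,0],0],[[0,0,0],0]]'; python3 -m handwheel '[[[0.5,0,0],0],[[0,0,0],0],[[0,0,0],0],[[0,0,0],0],[[0,0,0],0],[[0,0,0],0],[[0,0,0],0],[[0,0,0],0],[[0,0,0],0],[[0,0,0],0]]';  python3 - <<'E'
from h import *
c=manip.camera("side");save(c,"side5.png",(335,170,435,290),5)
E
```

```text
clock: 14.95
eef_pos: [577.0, -169.4, 60.5]
eef_rot: [-0.558, 1.57, -0.297]
wrist_force: [2.6, 0.2, 5.8]
finger_gap: 0.4
clock: 16.2
eef_pos: [577.1, -169.3, 60.0]
eef_rot: [-0.452, 1.57, -0.191]
wrist_force: [4.2, 0.2, 5.5]
finger_gap: 0.7
```

View pics/side5.png

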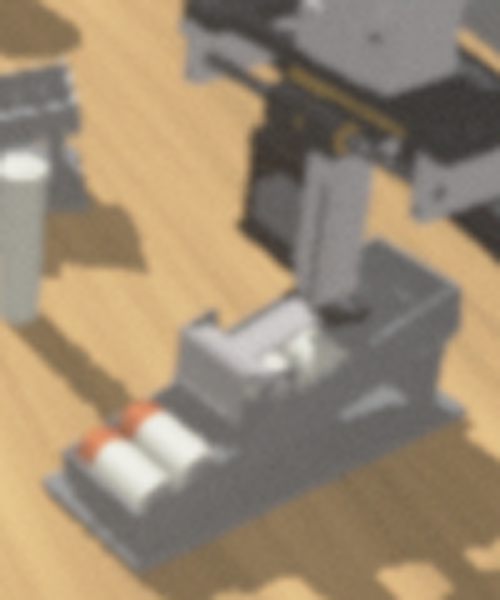

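Both batteries are in the tray, at crop (120,470) and (165,440). I'll let the lever up, retreat and check before handing in.

```bash
python3 -m handwheel '[[[-7,0,0],0],[[-7,0,0],0],[[-7,0,0],0],[[-7,0,0],0],[[-7,0,0],0],[[-10,0,0],0],[[-15,0,0],0],[[-20,0,0],0],[[-20,0,0],0],[[-20,0,0],0]]'; python3 -m handwheel '[[[0,0,0],0],[[0,0,0],0],[[0,0,0],0],[[0,0,0],0],[[0,0,0],0],[[0,0,0],0],[[0,0,0],0],[[0,0,0],0],[[0,0,0],0],[[0,0,0],0]]';  python3 - <<'E'
from h import *
c=manip.camera("side");im=c["pixels"];P=cloud(c)
m=(abs(P[...,0]-545)<110)&(abs(P[...,1]+178)<60)&(P[...,2]>15)&(P[...,2]<130)
print("top heights",np.nanpercentile(P[m][:,2],[97,99,100]))
g=np.array([np.cos(.26),np.sin(.26),0]);o=np.array([571,-170.5,0])-26*g
w=m&(im.min(-1)>165)
k,l,st,ce=cv2.connectedComponentsWithStats(w.astype(np.uint8))
for i in range(1,k):
    if st[i,4]>8:print(ce[i].round(),st[i,4],"x,z:",round(float(np.median((P[l==i]-o)@g)),1),np.median(P[l==i][:,2]).round())
save(c,"side6.png",(335,150,435,290),4)
E
```

```text
clock: 17.5
eef_pos: [576.9, -169.3, 181.3]
eef_rot: [-0.565, 1.57, -0.304]
wrist_force: [-0.7, 0.7, 0.2]
finger_gap: 0.5
clock: 18.75
eef_pos: [576.8, -169.3, 179.7]
eef_rot: [2.982, 1.571, -3.04]
wrist_force: [-0.4, -0.4, -0.1]
finger_gap: 0.5
top heights [103.12746509 105.45084072 107.64268161]
[385. 238.] 248 x,z: -12.3 74.0
[365. 261.] 210 x,z: -75.5 38.0
```

View pics/side6.png

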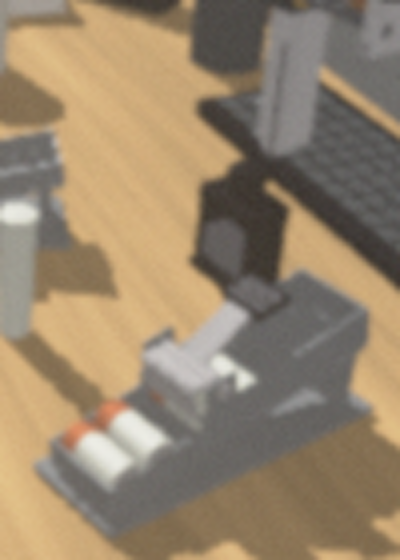

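The lever is up, with the pad top back at about 107 mm. Two batteries are in the tray, the other two are at and behind the gate, and the tool is clear. I'll hand in.

```bash
python3 -c "
from cell import manip
print(manip.sign_off())"
```

```text
the job is handed in; nothing more can be done
None
```

I pressed the fat dispenser's pad twice with the closed fingertips and let the lever up after each press. Two batteries are now in its tray. I handed the job in after the last look, at about 19 s on the clock; it gave no verdict.

**Last checks**
- **Tray and lever:** the last side picture shows two batteries lying against the lip and the lever back up, with the top of its pad at about 107 mm, the same as at the start. The white cells visible in the tray have their middle at x ≈ -75 mm in the dispenser's frame.
- **Queue:** the third and fourth batteries look to be at the gate and just behind it. I judged this by eye and did not measure it for each battery.
- **Other things:** the tool was clear, with wrist force near zero. The highest wrist force I saw was about 7 N. In that crop the glue stick and stamp stood upright where they had been. I did not check the slim dispenser in full, or the other things on the desk, again.

**What disagreed**
- **Fingertip position:** the stated geometry puts the fingertips 11 mm ahead of the TCP. The camera showed the closed fingertips about 25 mm behind it, and the force agreed. I went by the camera and force, so each press ended at a TCP height of about 60 mm.
- **End of travel:** I saw no clear hard-stop force, only 5–6 N vertically. I judged the presses deep enough because one battery came out each time.

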